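# Shut the specimen box and show it to the camera

### The arm

A 6-joint arm with a two-finger parallel gripper is mounted at the origin on the work surface. World frame = base frame: x ahead of the robot, y to its left, z up, the work surface at z = 0. Lengths are in mm, angles in rad, forces in N, time in s.
With the tool pointing down it reaches from about 350 to 975 mm from the base axis. Payload 7.1 kg.
Tool frame: the origin (TCP) lies midway between the tips of the shut fingers; the grasp point (between the pads) lies 19 mm behind it (ctrl.grip_depth is the distance from the TCP to the grasp point, in mm); z points along the fingers, y is the line along which they close (so a half turn about z gives the same grasp; the last joint's range is limited). The gripper opens to 88 mm and grips with 3 to 60 N. Pads are 20 mm wide; open, the fingers measure 115 mm over their backs; the gripper's body (75 mm by 178 mm) begins 61 mm behind the grasp point.
Start: joints at [-1.322, 0.423, 1.63, -0, 1.089, -0.019], TCP at [165.4, -602.7, 222.675] pointing down, gripper open.
Joint ranges: [-3, 3], [-0.9, 2.11], [0.09, 2.58], [-1.31, 4.45], [0.11, 2.69], [-2.54, 2.54]. Speed limits (rad/s): [2.39, 2.39, 3.01, 3.14, 3.14, 3.14].

### API

Orientations are given as a rotation vector (axis times angle).
In Python, from workcell import ctrl, cams gives the robot as it stands.
- The arm moves only by the tool move_arm, never from a script. Its argument "steps" is a list of rows, each a list of 3 entries, a list of its own where there are three numbers: the shift along the tool's x, y, z in units of 25 mm (1.0 is 25 mm), then the turn about the tool's z in units of 5 degrees (1.0 is 5 degrees), then the closure, from 0 (fully open) to 1 (shut). A call has 1 to 20 rows; each row shifts and turns the commanded pose from where the row before left it, along the tool's axes as they then stand; what a row does not reach is not made up. A row lasts 1/12 s, in which the tool goes at most 41.7 mm and 7.16 degrees, less where a joint would pass 70% of its speed; a pose out of reach is approached as far as the arm can. A call is refused whole if a number of a shift passes 1 or a number of a turn 1, either way. A call with a gripper value outside its range is refused whole. The fingers move at their own pace and stop on an object; the grip force is fixed at half the most. Time passes only in rows, so rows that do not move let the fingers close. It gives the time, the measured TCP pose, the force, the opening and the grip force at its end, in the units of the state.
- ctrl.get_obs(): the state, without advancing time (a new reading comes with each control period).
- cams.get_image(name): name is "scene" or "top" or "wrist"; returns a dict with "image" (420x560x3 uint8, red, green, blue), "camera_matrix" (3x3 intrinsics, pixels), "k1" (the pictures are not rectified: a ray, as slopes to the right and down, at radius r is drawn at 1 + k1 r^2 times it, then the intrinsics apply), "xyz" and "rotation" of the camera in the world; the wrist camera has in their place "mount" (4x4, takes a point from camera to tool coordinates, whose origin is the TCP and whose axes are the flange's). Camera axes: x right, y down, z forward; pixel columns grow to the right and rows downward; lengths in mm; the calibration is good to about 2 mm. A picture is of the moment at which its call begins: read the wrist's pose just before it. There is no depth.
- ctrl.close_job(): hands the job in; it is judged then, once.
Trained networks look in the newest picture that a camera, given by its name, has taken for a name from the list of things; names that differ only in an ending like _2 or _b are one class to them, and where a whole thing is asked for, a point or a joint stands for the part that bears it (a point fixed in the world has none). Each returns a list of dicts, best first, with "p" (0 to 1); they miss things now and then, are a little off and sometimes report something else, mostly with a low value. They report only what shows in the picture. A call takes as long as a camera call. They do not tell look-alikes from the thing itself.
- cams.boxes_of(camera, thing): "rect" ([centre column, centre row, width, height] in pixels, round what is visible of it).
- cams.cut_out(camera, thing): "pixels" (420x560 bool, what is visible of it) and "rect" ([centre column, centre row, width, height] in pixels, round what is visible of it).
The state is a dict: "t": time; "qpos": joint angles; "qvel": joint speeds; "joint_torque": joint torques, N m; "ee_pos": TCP position; "orientation": TCP orientation; "ft_force": force on the tool from outside, world axes, zero at the start; "moment": the same for the moment, N m; "width": finger opening in mm; "grasp_force": force on a finger pad.
Only numpy, scipy, OpenCV 4.12 (cv2) and the standard library are available. Lean on these libraries where they do the work, as an engineer would, in place of code of your own. Each camera call takes 0.05 s, during which the arm holds its last target. There are 200 camera calls.

### The job

Press the lid of the small clear specimen box down until it snaps shut, while the box stands on the table. Then pick the box up, keeping it lid-up so that the bone toggle stays inside, and hold it before the camera on the tripod with its front wall (the one opposite the hinge) square to the lens and centred in the picture, 15 cm in front of the lens rim; the camera looks down a little, so tip the box back to match. Finish while still holding it there; do not touch the camera, and leave the card box, the stone pestle and the brush where they lie.

Things in the scene. Friction and masses are not known exactly. Their poses are not given: they have to be found in the camera images.
- spec_box: loose clear plastic box, 72 deep (x) x 60 wide (y) x 45 mm high when shut; lower part 33 high, 3 mm walls, side walls free for the fingers (lid 1 mm inside them); 0.2 kg. Origin: centre of underside; x out through the front wall, z up; hinge along y on the rear rim, x = -36, z = 33 mm. Starts on the table, front roughly away from the robot, lid standing open at the rear
- lid (a joint): the box lid's opening in rad: 0 to 0.01 shut, 1.57 upright on the rear rim (stop 1.75). Clear lid, 72 mm from hinge to front edge, 58 wide, 12 thick, tab 7 mm long at the middle of the front edge. It stays where it is left (0.3 N at its edge moves it). Below 0.18 rad it meets the snap, dead centre at 0.07; about 7 N at lid_press gets it past, then it springs shut and stays
- lid_press (a point): where to press: on the lid's top face, midway across, 12 mm from its front edge (shut: 24 mm in front of the box's centre, 45 mm above its underside); moves with the lid
- box_front (a point): centre of the outer face of the box's front wall: box x = 36 mm, y = 0, z = 22.5 mm; axes as the box's
- toggle: loose carved bone toggle, a barrel 42 mm long and 14 mm thick lying across the box (along the box's y) in a foam groove, 10 mm above the box's underside; 20 g. Origin at the middle of its lowest line
- camera: black camera fixed on a small 3-legged table tripod, facing the robot, 20 degrees downward. Origin: centre of the lens front rim (68 mm wide), 250 mm above the table; lens looks along -x, y across the picture, z up in it. Lens 72 mm long, body behind it 130 wide. Right pose: box axes along the camera axes of the same name, box_front at x = -150 mm, y = z = 0 in this frame
- card_box: loose closed grey and white storage box, 112 x 87 x 47 mm, off to the robot's left; leave alone. Origin at the centre of its underside
- stone_pestle: loose dark green stone pestle, tapered, 118 mm long, 52 mm thick, on two foam strips beyond the specimen box; leave alone. Origin at the centre of its underside
- soft_brush: loose soft brush, 170 mm long, lying on the table to the robot's right; leave alone. Origin at the middle of its underside
Things that resemble listed ones, but are neither listed nor needed, are in the scene too. Leave any red look-alike of the spec_box alone.

How it is judged:
By the outcome, as a careful person would: the job done as asked, in the order asked, and still so for the second after the job is handed in, while the arm keeps its last pose, push and grip.
It also fails if it takes over 58 s, if anything falls off the work surface, if the arm or the gripper's body presses on something with over 40 N, if the wrist force passes 120 N, or if a joint passes its speed limit or range.

## Working session

There is one attempt and no reset: what is moved stays moved. The work goes in short steps, Python scripts to look and compute and a tool call to move; the robot and the scene stay as the last step left them, time stands still between calls to the robot, and variables do not carry over. Pictures are saved under pics/ and viewed, at most 10 in all, crops included, and the job is handed in when it is done.

Besides the shell and the picture viewer there is one more tool, called after "Emit:" by a JSON object that holds its "name" and its "arguments". move_arm: Moves the arm, as the interface text tells. Its arguments: {"type":"object","properties":{"steps":{"type":"array"}},"required":["steps"]}

```bash
ls; mkdir -p pics
cat > h.py <<'E'
import numpy as np, cv2
from workcell import ctrl, cams
from scipy.spatial.transform import Rotation as R
def cam(name):
    o=ctrl.get_obs(); d=cams.get_image(name)
    if 'mount' in d:
        T=np.eye(4);T[:3,:3]=R.from_rotvec(o['orientation']).as_matrix();T[:3,3]=o['ee_pos']
        M=T@np.array(d['mount']); d['rotation']=M[:3,:3]; d['xyz']=M[:3,3]
    d['rotation']=np.array(d['rotation']);d['xyz']=np.array(d['xyz']);d['K']=np.array(d['camera_matrix'])
    return d
def proj(d,P):
    p=(np.atleast_2d(P)-d['xyz'])@d['rotation']; s=p[:,:2]/p[:,2:]
    s=s*(1+d['k1']*(s**2).sum(1,keepdims=True)); K=d['K']
    return s*[K[0,0],K[1,1]]+K[:2,2]
def ray(d,uv):
    K=d['K'];q=(np.array(uv,float)-K[:2,2])/[K[0,0],K[1,1]];s=q.copy()
    for _ in range(20): s=q/(1+d['k1']*(s@s))
    return d['rotation']@np.append(s,1)
def onz(d,uv,z):
    r=ray(d,uv); return d['xyz']+r*(z-d['xyz'][2])/r[2]
def save(d,n,f=1,crop=None):
    im=d['image'][...,::-1]
    if crop: a,b,c,e=crop; im=im[b:e,a:c]
    cv2.imwrite('pics/'+n,cv2.resize(im,None,fx=f,fy=f,interpolation=cv2.INTER_CUBIC))
E
python3 - <<'E'
from h import *
print(ctrl.get_obs())
for n in ['scene','top']:
    d=cam(n); save(d,n+'0.png',1.4)
    print(n,d['xyz'],d['rotation'].tolist(),d['K'].tolist(),d['k1'])
    for t in ['spec_box','lid','camera','toggle','stone_pestle','card_box','soft_brush']:
        for b in cams.boxes_of(n,t)[:4]: print(t,round(b['p'],2),np.round(b['rect']),np.round(onz(d,b['rect'][:2],20)))
E
```

```text
pics
{'t': 0.0, 'qpos': array([-1.32196716e+00,  4.23813535e-01,  1.63066227e+00, -1.95326081e-05,
        1.08860209e+00, -1.89807223e-02]), 'qvel': array([ 0.00127103, -0.00142125, -0.00123291, -0.00078523,  0.0005357 ,
       -0.00038615]), 'joint_torque': array([ 2.07743124e-04, -5.44622684e+01, -2.73663300e+01,  6.42692554e-02,
        2.26763694e-02, -1.10664089e-04]), 'ee_pos': array([ 165.28548355, -602.18732282,  221.92964046]), 'orientation': array([-3.11200731e+00, -4.19236163e-01,  2.94385764e-04]), 'ft_force': array([ 0.21772554, -0.20580127, -0.09835922]), 'moment': array([-0.02258244, -0.00311294, -0.03922511]), 'grasp_force': 0.0, 'width': 87.78800139401413}
scene [1416.65592116 -467.68449569  912.54273206] [-2.021068860035081, -1.064434770721771, 0.5399084359291908] [[527.1524226225183, 0.0, 275.54690751331464], [0.0, 527.1524226225183, 214.4188288468967], [0.0, 0.0, 1.0]] 0.026695660559769952Traceback (most recent call last):
  File "<stdin>", line 7, in <module>
  File "h.py", line 20, in onz
    r=ray(d,uv); return d['xyz']+r*(z-d['xyz'][2])/r[2]
                                                   ~^^^
IndexError: invalid index to scalar variable.
```

```bash
sed -i "s/d\['rotation'\]=np.array(d\['rotation'\])/r=np.array(d['rotation']);d['rotation']=r if r.ndim==2 else R.from_rotvec(r).as_matrix()/" h.py
python3 - <<'E'
from h import *
for n in ['scene','top']:
    d=cam(n); save(d,n+'0.png',1.4)
    print(n,d['xyz'],d['rotation'].round(2).tolist())
    for t in ['spec_box','lid','camera','toggle','stone_pestle','card_box','soft_brush']:
        for b in cams.boxes_of(n,t)[:4]: print(t,round(b['p'],2),np.round(b['rect']),np.round(onz(d,b['rect'][:2],20)))
E
```

```text
scene [1416.65592116 -467.68449569  912.54273206] [[0.56, 0.5, -0.66], [0.83, -0.35, 0.44], [-0.01, -0.79, -0.61]]
spec_box 0.91 [257. 240.  35.  45.] [513.  71.  20.]
spec_box 0.69 [238. 219.  25.  30.] [410.  74.  20.]
lid 0.68 [235. 217.  23.  23.] [398.  73.  20.]
lid 0.66 [253. 233.  23.  30.] [483.  78.  20.]
camera 0.88 [198. 257.  78.  70.] [484. -86.  20.]
stone_pestle 0.79 [335. 292.  41.  42.] [775. 119.  20.]
stone_pestle 0.63 [252. 231.  26.  30.] [477.  79.  20.]
stone_pestle 0.55 [197. 255.  76.  67.] [476. -84.  20.]
card_box 0.66 [378. 199.  51.  41.] [562. 450.  20.]
card_box 0.5 [200. 256.  76.  67.] [484. -81.  20.]
card_box 0.32 [262. 248.   7.   8.] [550.  62.  20.]
top [ 365.48903537   59.04649618 1327.1371434 ] [[-0.02, -0.98, 0.19], [-1.0, 0.02, 0.02], [-0.02, -0.19, -0.98]]
spec_box 0.89 [327. 232.  27.  25.] [543. -86.  20.]
spec_box 0.71 [284. 237.  25.  31.] [531.  51.  20.]
lid 0.81 [328. 232.  24.  24.] [542. -89.  20.]
lid 0.64 [280. 275.  27.  27.] [412.  64.  20.]
lid 0.6 [284. 240.  25.  23.] [519.  51.  20.]
camera 0.65 [376. 147.  54.  54.] [ 821. -257.   20.]
toggle 0.62 [285. 234.  30.  30.] [538.  46.  20.]
stone_pestle 0.79 [262. 166.  36.  22.] [766. 118.  20.]
stone_pestle 0.7 [405. 259.  31.  54.] [ 451. -324.   20.]
card_box 0.55 [159. 228.  44.  44.] [568. 448.  20.]
soft_brush 0.66 [405. 257.  36.  48.] [ 458. -324.   20.]
```

View pics/scene0.png

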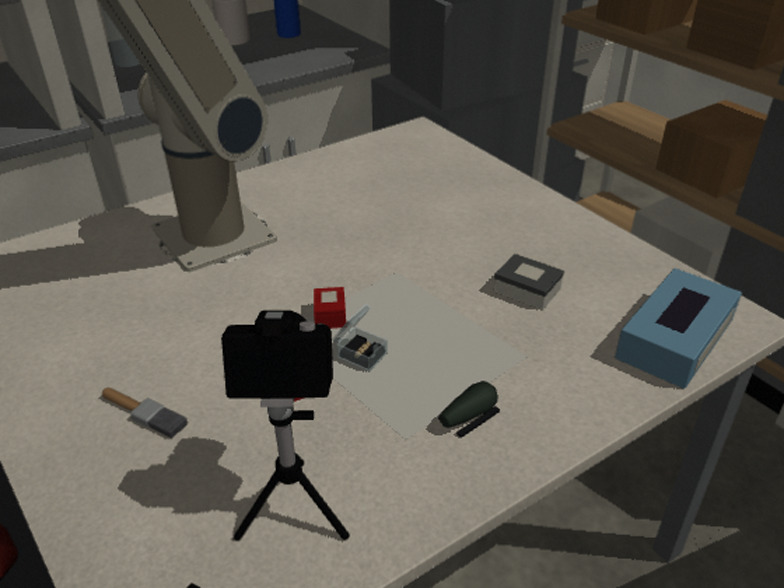

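View pics/top0.png

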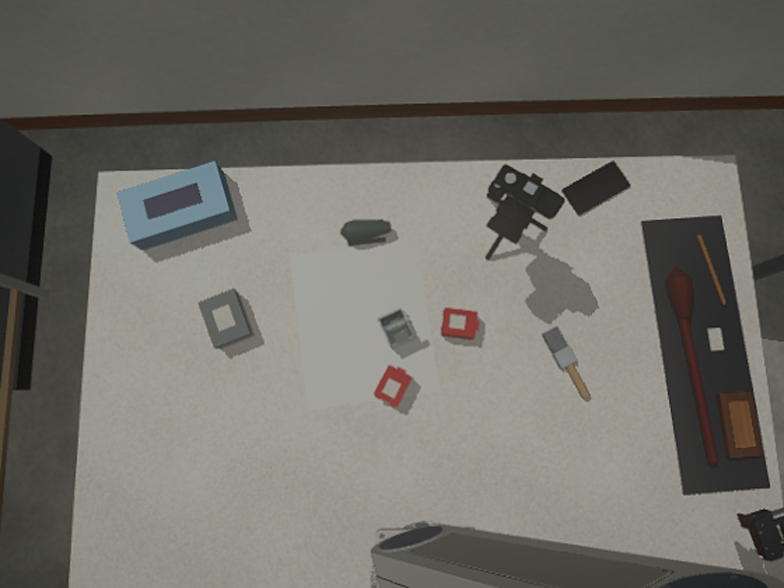

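```bash
cat >> h.py <<'E'
def plan(target, yaw=None):
    o=ctrl.get_obs(); M=R.from_rotvec(o['orientation']).as_matrix()
    d=M.T@(np.array(target,float)-o['ee_pos'])/25
    print('tcp',o['ee_pos'].round(1),'yaw',np.degrees(np.arctan2(M[1,0],M[0,0])).round(2),'tilt z',M[:,2].round(4),'tool units',d.round(3))
    if yaw is not None: print('turn units (about tool z, at end)',-(yaw-np.degrees(np.arctan2(M[1,0],M[0,0])))/5)
    return d
E
python3 - <<'E'
from h import *
d=cam('wrist'); print(np.array(d['mount']).round(3).tolist(),d['K'][0])
plan([165,-602,350]); plan([460,20,360])
E
```

```text
[[-0.0, -0.959, -0.284, 78.413], [1.0, -0.001, 0.0, 0.786], [-0.0, -0.284, 0.959, -160.893], [0.0, 0.0, 0.0, 1.0]] [352.50708816   0.         282.42376381]
tcp [ 165.4 -602.7  222.7] yaw 15.34 tilt z [-0.e+00  1.e-04 -1.e+00] tool units [-0.008 -0.031 -5.093]
tcp [ 165.4 -602.7  222.7] yaw 15.34 tilt z [-0.e+00  1.e-04 -1.e+00] tool units [ 17.955 -20.902  -5.492]
```

Emit:
{"name": "move_arm", "arguments": {"steps": [[[0,0,-1],0,0],[[0.5,-0.5,-1],0,0],[[0.75,-0.87,-0.5],0,0],[[0.8,-0.95,-0.2],0,0],[[0.8,-0.95,-0.2],0,0],[[0.8,-0.95,-0.2],0,0],[[0.8,-0.95,-0.2],0,0],[[0.8,-0.95,-0.2],0,0],[[0.8,-0.95,-0.2],0,0],[[0.8,-0.95,-0.2],0,0],[[0.8,-0.95,-0.2],0,0],[[0.8,-0.95,-0.2],0,0],[[0.8,-0.95,-0.2],0,0],[[0.8,-0.95,-0.2],0,0],[[0.8,-0.95,-0.2],0,0],[[0.8,-0.95,-0.2],0,0],[[0.8,-0.95,-0.2],0,0],[[0.8,-0.95,-0.2],0,0],[[0.8,-0.95,-0.2],0,0],[[0.8,-0.95,0],0,0]]}}

```text
t: 2.62
ee_pos: [408.3, -80.7, 366.4]
orientation: [3.113, 0.419, 0.003]
ft_force: [0.9, -0.1, -0.8]
width: 87.8
grasp_force: 0.0
```

Emit:
{"name": "move_arm", "arguments": {"steps": [[[0.8,-0.95,0],0,0],[[0.8,-0.95,0],0,0],[[0.8,-0.7,0],0,0],[[0.4,-0.3,0],0,0],[[0,0,0],0,0]]}}

```text
t: 3.03
ee_pos: [456.9, 7.9, 365.1]
orientation: [-3.113, -0.424, -0.0]
ft_force: [-1.2, -0.4, -0.8]
width: 87.9
grasp_force: 0.0
```

Run:
```python
from h import *
d=cam('wrist'); save(d,'w1.png',1.4); plan([500,40,350])
for t in ['spec_box','lid','toggle']:
    for b in cams.boxes_of('wrist',t)[:4]: print(t,round(b['p'],2),np.round(b['rect']),np.round(onz(d,b['rect'][:2],20)))
```

```text
tcp [456.    6.8 365. ] yaw 15.47 tilt z [-6.e-04 -3.e-04 -1.e+00] tool units [ 2.051 -0.812  0.598]
spec_box 0.77 [234. 184.  67.  66.] [410.  68.  20.]
spec_box 0.72 [367. 121.  73.  64.] [548. -91.  20.]
lid 0.92 [368. 120.  68.  63.] [550. -91.  20.]
lid 0.84 [266. 108.  56.  50.] [528.  50.  20.]
lid 0.67 [237. 187.  65.  62.] [408.  63.  20.]
```

View pics/w1.png

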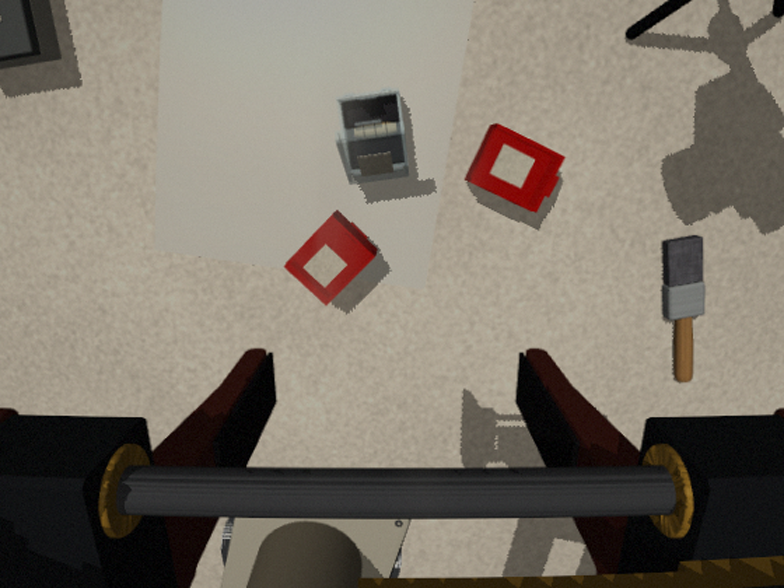

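Emit:
{"name": "move_arm", "arguments": {"steps": [[[0.6,-0.3,1],0,0],[[0.6,-0.3,1],0,0],[[0.6,-0.3,1],0,0],[[0.6,0,1],0,0],[[0.2,0,1],0,0],[[0,0,0.4],0,0],[[0,0,0],0,0],[[0,0,0],0,0]]}}

```text
t: 3.9
ee_pos: [512.1, 44.4, 230.5]
orientation: [3.114, 0.417, -0.001]
ft_force: [-0.2, -0.4, 0.1]
width: 87.8
grasp_force: 0.0
```

Run:
```python
from h import *
d=cam('wrist'); plan([530,50,230])
for t in ['spec_box','lid','toggle']:
    for b in cams.boxes_of('wrist',t)[:4]: print(t,round(b['p'],2),np.round(b['rect']),np.round(onz(d,b['rect'][:2],20)))
save(d,'w2.png',3,(180,60,400,250))
```

```text
tcp [512.7  44.6 231.4] yaw 15.29 tilt z [ 0.0011 -0.     -1.    ] tool units [ 0.725 -0.028  0.056]
spec_box 0.79 [411. 184. 100.  86.] [549. -91.  20.]
spec_box 0.72 [282. 159.  71.  87.] [538.  51.  20.]
spec_box 0.64 [240. 262.  82.  84.] [411.  67.  20.]
lid 0.91 [278. 178.  71.  50.] [517.  50.  20.]
lid 0.88 [415. 188.  90.  80.] [545. -96.  20.]
lid 0.73 [241. 268.  84.  75.] [404.  63.  20.]
toggle 0.6 [283. 149.  40.  13.] [549.  53.  20.]
toggle 0.3 [283. 158.  72.  89.] [539.  50.  20.]
```

View pics/w2.png

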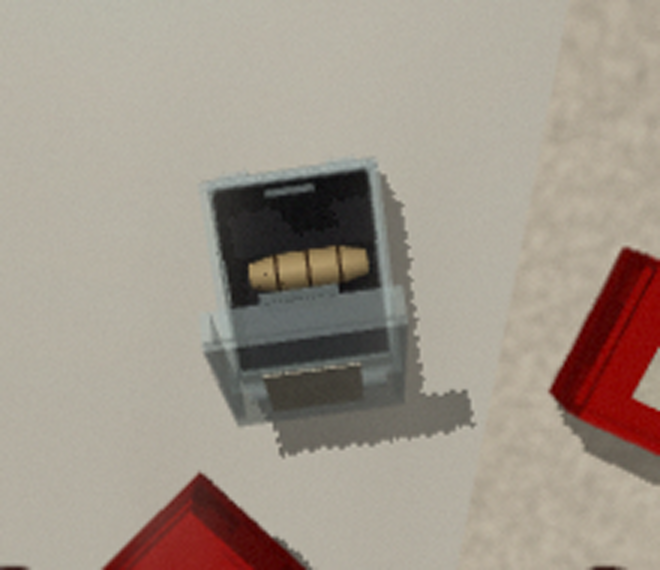

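Run:
```python
from h import *
d=cam('wrist')
a=onz(d,[248,121],33)[:2]; b=onz(d,[305.3,113.3],33)[:2]
y=(a-b); print(np.linalg.norm(y)); y/=np.linalg.norm(y); x=np.array([y[1],-y[0]])
yaw=np.arctan2(x[1],x[0]); c=(a+b)/2-36*x; print('yaw',np.degrees(yaw),'c',c)
im=d['image'][...,::-1].copy(); im=cv2.resize(im[60:250,180:400],None,fx=3,fy=3,interpolation=cv2.INTER_CUBIC)
Rz=R.from_euler('z',yaw).as_matrix(); 
def W(p): return (Rz@np.array(p,float).T).T+[c[0],c[1],0]
def poly(p,col):
    q=((proj(d,W(p))-[180,60])*3).astype(int); cv2.polylines(im,[q],True,col,1,cv2.LINE_AA)
poly([[36,30,33],[36,-30,33],[-36,-30,33],[-36,30,33]],(0,255,0))
for th,col in ((1.57,(255,0,0)),(1.3,(0,0,255))):
  for z0 in (0,12):
    P=[]
    for u,v in ((0,29),(72,29),(72,-29),(0,-29)):
        P.append([-36+u*np.cos(th)-z0*np.sin(th),v,33+u*np.sin(th)+z0*np.cos(th)])
    poly(P,col)
cv2.imwrite('pics/w3.png',im)
```

```text
57.266955526949594
yaw 22.710486275076804 c [546.71933274  54.2543572 ]
```

View pics/w3.png

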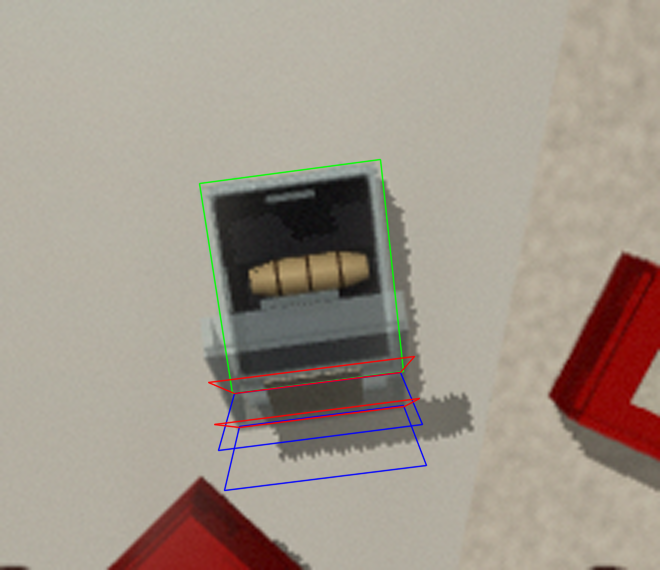

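Run:
```python
from h import *
d=cam('wrist'); c=np.array([546.2,54.1]); Rz=R.from_euler('z',22.7,degrees=True).as_matrix()
for th in (.8,.9,1,1.1,1.2):
    P=[[-36+72*np.cos(th)-z0*np.sin(th),v,33+72*np.sin(th)+z0*np.cos(th)] for z0 in (0,12) for v in (29,-29)]
    print(th,((proj(d,np.array(P)@Rz.T+[*c,0])-[180,60])*3).round().tolist())
def bx(x,z): 
    p=Rz@[x,0,z]+[*c,0]; return p
plan(bx(-45,125),22.7); plan(bx(24,45))
```

```text
0.8 [[198.0, 267.0], [398.0, 241.0], [200.0, 301.0], [403.0, 274.0]]
0.9 [[199.0, 288.0], [401.0, 262.0], [202.0, 325.0], [407.0, 298.0]]
1 [[201.0, 310.0], [405.0, 284.0], [205.0, 349.0], [410.0, 323.0]]
1.1 [[203.0, 334.0], [408.0, 308.0], [208.0, 375.0], [414.0, 349.0]]
1.2 [[206.0, 359.0], [411.0, 332.0], [211.0, 401.0], [417.0, 375.0]]
tcp [513.   45.1 231.5] yaw 15.33 tilt z [ 2.3e-03  1.0e-04 -1.0e+00] tool units [-0.421  0.234  4.258]
turn units (about tool z, at end) -1.4735629518921425
tcp [513.   45.1 231.5] yaw 15.33 tilt z [ 2.3e-03  1.0e-04 -1.0e+00] tool units [ 2.309 -0.121  7.463]
```

Emit:
{"name": "move_arm", "arguments": {"steps": [[[0,0,0],-1,1],[[0,0,0],-0.47,1],[[0.32,0.18,0.6],0,1],[[0,0,0.8],0,1],[[0,0,0.8],0,1],[[0,0,0.8],0,1],[[0,0,0.8],0,1],[[0,0,0.6],0,1],[[0,0,0.38],0,1],[[0,0,0],0,1],[[0,0,0],0,1],[[0,0,0],0,1]]}}

```text
t: 5.2
ee_pos: [522.5, 44.3, 111.7]
orientation: [3.08, 0.618, 0.003]
ft_force: [-0.4, 0.6, -0.2]
width: 11.5
grasp_force: 0.0
```

```bash
cat >> h.py <<'E'
def boxc(c=(546.2,54.1),yaw=22.7):
    p=ctrl.get_obs()['ee_pos']; q=R.from_euler('z',-yaw,degrees=True).apply(p-[c[0],c[1],0]); plan(p,yaw); return q.round(1)
E
python3 - <<'E'
from h import *
print(boxc()); d=cam('scene'); save(d,'s1.png',4,(190,170,330,300)); d=cam('wrist')
E
```

```text
tcp [522.5  44.3 111.7] yaw 22.7 tilt z [ 1.7e-03  1.0e-04 -1.0e+00] tool units [0. 0. 0.]
turn units (about tool z, at end) -0.0009299698351824759
[-2.570e+01  1.000e-01  1.117e+02]
```

View pics/s1.png

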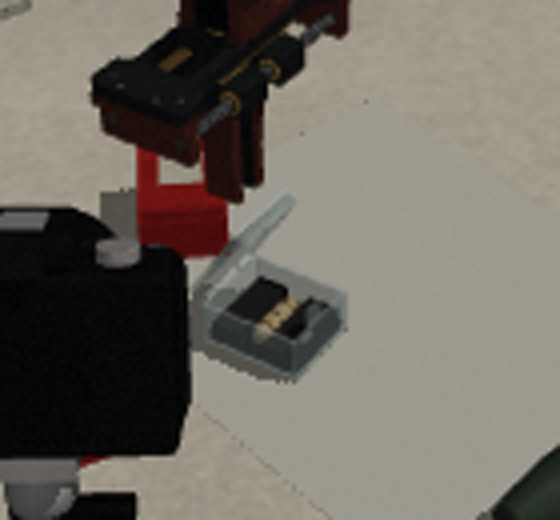

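Emit:
{"name": "move_arm", "arguments": {"steps": [[[0.04,0,0.4],0,1],[[0.1,0,0.3],0,1],[[0.24,0,0.18],0,1],[[0.24,0,0.18],0,1],[[0.24,0,0.2],0,1],[[0.24,0,0.2],0,1],[[0.2,0,0.24],0,1],[[0.16,0,0.2],0,1],[[0.14,0,0.18],0,1],[[0.14,0,0.14],0,1],[[0.16,0,0.14],0,1],[[0.16,0,0.1],0,1],[[0,0,0],0,1],[[0,0,0],0,1]]}}

```text
t: 6.47
ee_pos: [569.2, 64.1, 48.9]
orientation: [-3.08, -0.618, 0.001]
ft_force: [-0.2, 0.4, 0.2]
width: 0.4
grasp_force: 0.0
```

Emit:
{"name": "move_arm", "arguments": {"steps": [[[0.02,0,0.06],0,1],[[0,0,0.06],0,1],[[0,0,0.06],0,1],[[0,0,0.06],0,1],[[0,0,0],0,1],[[0,0,0],0,1]]}}

```text
t: 6.97
ee_pos: [570.0, 64.3, 44.9]
orientation: [3.08, 0.618, 0.001]
ft_force: [-4.4, -1.3, 17.3]
width: 0.2
grasp_force: 9.0
```

Run:
```python
from h import *
print(boxc(), ctrl.get_obs()['ft_force'])
```

```text
tcp [570.   64.3  44.9] yaw 22.69 tilt z [ 8.e-04  1.e-04 -1.e+00] tool units [0. 0. 0.]
turn units (about tool z, at end) -0.00214864932890535
[25.8  0.2 44.9] [-4.36596618 -1.29770775 17.25964851]
```

Emit:
{"name": "move_arm", "arguments": {"steps": [[[0,0,-0.5],0,1],[[0,0,-1],0,0.5],[[-0.2,0,-1],0,0],[[-0.4,0,-1],0,0],[[-0.4,0,-1],0,0],[[-0.4,0,-1],0,0],[[-0.2,0,-0.5],0,0],[[0,0,0],0,0],[[0,0,0],0,0]]}}

```text
t: 7.72
ee_pos: [533.1, 48.8, 193.4]
orientation: [3.08, 0.618, 0.002]
ft_force: [0.1, 1.1, -0.7]
width: 50.4
grasp_force: 0.0
```

Run:
```python
from h import *
print(boxc())
d=cam('wrist')
for t in ['spec_box','lid']:
    for b in cams.boxes_of('wrist',t)[:4]: print(t,round(b['p'],2),np.round(b['rect']),np.round(onz(d,b['rect'][:2],40)))
c=np.array([546.2,54.1]); Rz=R.from_euler('z',22.7,degrees=True).as_matrix()
im=cv2.resize(d['image'][100:290,180:400,::-1],None,fx=3,fy=3,interpolation=cv2.INTER_CUBIC)
for z,h,w in ((45,36,29),(33,36,30)):
    P=np.array([[h,w,z],[h,-w,z],[-h,-w,z],[-h,w,z]],float)@Rz.T+[*c,0]
    cv2.polylines(im,[((proj(d,P)-[180,100])*3).astype(int)],True,(0,255,0),1,cv2.LINE_AA)
cv2.imwrite('pics/w4.png',im)
# lens from scene and top
for n in ('scene','top'):
    d=cam(n)
    for b in cams.boxes_of(n,'camera')[:2]: print(n,b['p'],np.round(b['rect']),onz(d,b['rect'][:2],250).round())
    if n=='top': save(d,'t2.png',6,(330,100,430,200))
```

```text
tcp [533.1  48.8 193.4] yaw 22.68 tilt z [ 1.6e-03  2.0e-04 -1.0e+00] tool units [0. 0. 0.]
turn units (about tool z, at end) -0.004091423540354811
[-14.1   0.2 193.4]
spec_box 0.85 [414. 230. 105.  96.] [552. -81.  40.]
spec_box 0.83 [222. 286.  92.  89.] [426.  69.  40.]
spec_box 0.73 [281. 179.  72.  87.] [549.  56.  40.]
lid 0.97 [281. 177.  74.  92.] [550.  57.  40.]
lid 0.71 [223. 297.  93.  69.] [415.  64.  40.]
lid 0.56 [419. 234. 101.  85.] [550. -87.  40.]
scene 0.56 [196. 255.  78.  69.] [ 718. -185.  250.]
top 0.66 [262. 167.  37.  21.] [692. 107. 250.]
top 0.15 [403. 256.  35.  54.] [ 444. -253.  250.]
```

View pics/w4.png

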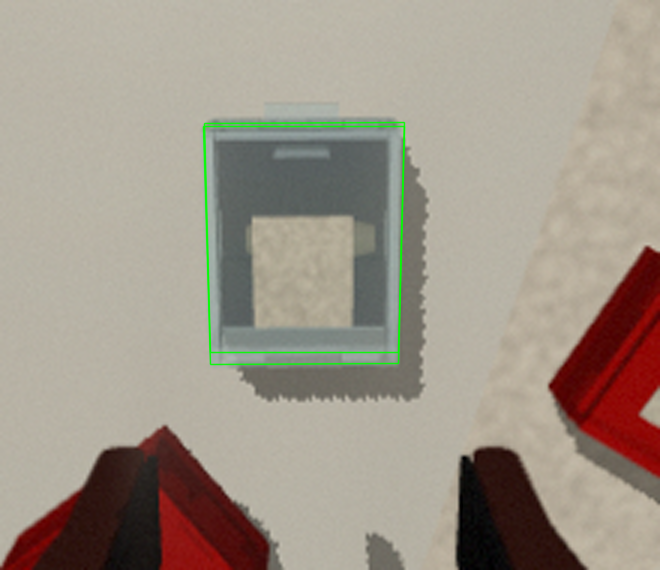

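View pics/t2.png

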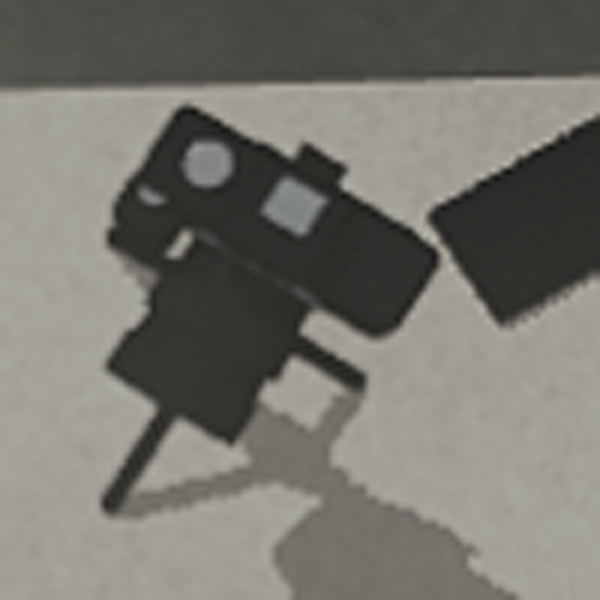

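Emit:
{"name": "move_arm", "arguments": {"steps": [[[0.2,0,0.6],0,0],[[0.38,0,1],0,0],[[0,0,1],0,0],[[0,0,1],0,0],[[0,0,1],0,0],[[0,0,1],0,0],[[0,0,0.9],0,0],[[0,0,0.6],0,0],[[0,0,0.48],0,0],[[0,0,0],0,0],[[0,0,0],0,0.3],[[0,0,0],0,1],[[0,0,0],0,1],[[0,0,0],0,1],[[0,0,0],0,1],[[0,0,0],0,1],[[0,0,0],0,1]]}}

```text
t: 9.48
ee_pos: [546.5, 54.5, 4.3]
orientation: [-3.08, -0.618, -0.001]
ft_force: [-1.6, 1.6, 6.7]
width: 59.9
grasp_force: 30.0
```

Run:
```python
from h import *
print(boxc(), {k:ctrl.get_obs()[k] for k in ('width','grasp_force')}, ctrl.get_obs()['ft_force'])
d=cam('top')
a=onz(d,[347.5,160.75],250);b=onz(d,[369.1,173.4],250); v=a-b
print(a,b,np.linalg.norm(v),'psi',np.degrees(np.arctan2(-v[0],v[1])),'c',(a+b)/2)
for p in (((185,105),(440,260)),((130,200),(375,335))):
    q=[onz(d,(np.array(u)+.5)/6-.5+[330,100],290) for u in p]; v=q[0]-q[1]; print(np.linalg.norm(v),np.degrees(np.arctan2(-v[0],v[1])))
```

```text
tcp [546.5  54.5   4.3] yaw 22.69 tilt z [ 9.e-04  2.e-04 -1.e+00] tool units [0. 0. 0.]
turn units (about tool z, at end) -0.002370592684147965
[0.4 0.3 4.3] {'width': 59.889832530804426, 'grasp_force': 30.00104069709778} [-1.5536014   1.62514936  6.72251025]
[ 703.20322337 -123.61109409  250.        ] [ 666.63326614 -179.21191513  250.        ] 66.54932810552666 psi -33.33385264102868 c [ 684.91824476 -151.41150461  250.        ]
129.6658974394735 -35.04065349485238
120.59531369003423 -32.16400172186664
```

Emit:
{"name": "move_arm", "arguments": {"steps": [[[0,0,-0.4],0,1],[[0,0,-0.8],0,1],[[0,0,-1],0.5,1],[[0,0,-1],1,1],[[0,0,-1],1,1],[[0,0,-1],1,1],[[0,0,-1],1,1],[[0,0,-1],1,1],[[0,0,-1],1,1],[[0,0,-1],1,1],[[0,0,-1],1,1],[[0,0,-1],1,1],[[0,0,-1],1,1],[[0,0,-1],0.74,1],[[0,0,-1],0,1],[[0,0,-1],0,1],[[0,0,-1],0,1],[[0,0,-1],0,1],[[0,0,-0.6],0,1],[[0,0,0],0,1]]}}

```text
t: 11.2
ee_pos: [546.8, 54.4, 452.7]
orientation: [-3.006, 0.905, -0.009]
ft_force: [0.5, -0.3, -1.3]
width: 59.8
grasp_force: 30.0
```

Run:
```python
from h import *
a=np.radians(-33.5); o=ctrl.get_obs(); print(o['qpos'].round(3),o['width'])
plan([880*np.cos(a),880*np.sin(a),450],-33.5)
```

```text
[ 0.078  0.122  1.514 -0.     1.499  2.233] 59.7884748361557
tcp [546.8  54.4 452.7] yaw -33.51 tilt z [ 6.e-03  3.e-04 -1.e+00] tool units [18.163 13.884  0.145]
turn units (about tool z, at end) -0.0019580634283457242
```

Emit:
{"name": "move_arm", "arguments": {"steps": [[[0.5,0.4,0],0,1],[[1,0.76,0],0,1],[[1,0.76,0],0,1],[[1,0.76,0],0,1],[[1,0.76,0],0,1],[[1,0.76,0],0,1],[[1,0.76,0],0,1],[[1,0.76,0],0,1],[[1,0.76,0],0,1],[[1,0.76,0],0,1],[[1,0.76,0],0,1],[[1,0.76,0],0,1],[[1,0.76,0],0,1],[[1,0.76,0],0,1],[[1,0.76,0],0,1],[[1,0.76,0],0,1],[[1,0.76,0],0,1],[[1,0.76,0],0,1],[[0.6,0.5,0],0,1],[[0,0,0],0,1]]}}

```text
t: 12.87
ee_pos: [731.9, -487.6, 443.2]
orientation: [-3.006, 0.911, 0.008]
ft_force: [-0.2, 0.2, -4.0]
width: 59.7
grasp_force: 30.0
```

Emit:
{"name": "move_arm", "arguments": {"steps": [[[0.8,0,0],0,1],[[0.8,0,0],0,1],[[0.8,0,0],0,1],[[0.8,0,0],0,1],[[0,0,0],0,1]]}}

```text
t: 13.28
ee_pos: [793.0, -522.6, 432.8]
orientation: [-3.005, 0.904, 0.017]
ft_force: [-0.0, 0.9, -5.6]
width: 59.7
grasp_force: 30.0
```

Run:
```python
from h import *
a=np.radians(-33.5); o=ctrl.get_obs(); print(o['qpos'].round(3),o['width'],np.hypot(*o['ee_pos'][:2]))
plan([880*np.cos(a),880*np.sin(a),450],-33.5)
```

```text
[-0.595  1.029  0.095  0.     2.029  1.56 ] 59.71615363259033 949.7321754838032
tcp [ 793.  -522.6  432.8] yaw -33.48 tilt z [-0.0093  0.0066 -0.9999] tool units [-2.797  0.075 -0.656]
turn units (about tool z, at end) 0.004222132626014741
```

Emit:
{"name": "move_arm", "arguments": {"steps": [[[1,0,0],0,1],[[1,0,0],0,1],[[1,0,0],0,1],[[1,0,0],0,1],[[0,0,0],0,1]]}}

```text
t: 13.7
ee_pos: [819.2, -540.8, 416.1]
orientation: [2.989, -0.9, 0.098]
ft_force: [-0.4, -0.7, -1.8]
width: 59.8
grasp_force: 30.0
```

Run:
```python
from h import *
a=np.radians(-33.5); o=ctrl.get_obs(); print(o['qpos'].round(3),o['width'],np.hypot(*o['ee_pos'][:2]))
plan([880*np.cos(a),880*np.sin(a),450],-33.5)
```

```text
[-5.960e-01  1.050e+00  8.800e-02  1.000e-03  1.938e+00  1.560e+00] 59.80086452965308 981.5972231260856
tcp [ 819.2 -540.8  416.1] yaw -33.5 tilt z [ 0.0545 -0.0359 -0.9979] tool units [-3.967  0.048 -1.617]
turn units (about tool z, at end) -0.0007416174818828836
```

Emit:
{"name": "move_arm", "arguments": {"steps": [[[1,0,0],0,1],[[1,0,0],0,1],[[1,0,0],0,1],[[1,0,0],0,1],[[0,0,0],0,1],[[0,0,0],0,1],[[0,0,0],0,1]]}}

```text
t: 14.28
ee_pos: [842.2, -556.1, 395.7]
orientation: [2.969, -0.894, 0.185]
ft_force: [-0.2, -0.7, -2.8]
width: 59.9
grasp_force: 30.0
```

Run:
```python
from h import *
a=np.radians(-33.5); o=ctrl.get_obs(); print(o['qpos'].round(5),o['width'],np.hypot(*o['ee_pos'][:2]))
plan([880*np.cos(a),880*np.sin(a),450],-33.5)
```

```text
[-5.95900e-01  1.07406e+00  8.68000e-02  1.59000e-03  1.85609e+00
  1.56023e+00] 59.872278958121626 1009.2271693910441
tcp [ 842.2 -556.1  395.7] yaw -33.51 tilt z [ 0.1038 -0.0685 -0.9922] tool units [-4.859  0.043 -2.798]
turn units (about tool z, at end) -0.001292437110934941
```

Emit:
{"name": "move_arm", "arguments": {"steps": [[[1,0,-0.3],0,1],[[1,0,-0.3],0,1],[[1,0,-0.3],0,1],[[1,0,-0.3],0,1],[[1,0,-0.3],0,1],[[1,0,-0.3],0,1],[[0,0,0],0,1]]}}

```text
t: 14.87
ee_pos: [862.7, -569.9, 418.6]
orientation: [2.928, -0.881, 0.337]
ft_force: [0.3, 0.6, -0.9]
width: 60.1
grasp_force: 30.0
```

Run:
```python
from h import *
a=np.radians(-33.5); o=ctrl.get_obs(); print(o['qpos'].round(5),o['width'],np.hypot(*o['ee_pos'][:2]))
plan([880*np.cos(a),880*np.sin(a),450],-33.5)
```

```text
[-0.59617  1.05655  0.08625  0.00291  1.76981  1.56032] 60.05044429661452 1033.960173420147
tcp [ 862.7 -569.9  418.6] yaw -33.51 tilt z [ 0.1894 -0.1251 -0.9739] tool units [-5.712  0.036 -2.622]
turn units (about tool z, at end) -0.0016412853830857443
```

Emit:
{"name": "move_arm", "arguments": {"steps": [[[1,0,-0.5],0,1],[[1,0,-0.5],0,1],[[1,0,-0.5],0,1],[[1,0,-0.5],0,1],[[0,0,0],0,1]]}}

```text
t: 15.28
ee_pos: [867.5, -573.2, 459.3]
orientation: [2.896, -0.872, 0.438]
ft_force: [-0.7, -0.4, -1.5]
width: 59.7
grasp_force: 30.0
```

Run:
```python
from h import *
a=np.radians(-33.5); o=ctrl.get_obs(); print(o['qpos'].round(5),o['width'],np.hypot(*o['ee_pos'][:2]))
plan([880*np.cos(a),880*np.sin(a),450],-33.5)
M=R.from_rotvec(o['orientation']).as_matrix(); print(np.degrees(np.arccos(-M[2,2])))
```

```text
[-0.59644  1.02005  0.08608  0.0038   1.73505  1.56028] 59.73792014777607 1039.7600474026972
tcp [ 867.5 -573.2  459.3] yaw -33.51 tilt z [ 0.2469 -0.1631 -0.9552] tool units [-6.215  0.034 -1.535]
turn units (about tool z, at end) -0.0011858693548646216
17.213502988998002
```

Emit:
{"name": "move_arm", "arguments": {"steps": [[[1,0,-0.5],0,1],[[1,0,-0.5],0,1],[[0.7,0,-0.4],0,1],[[0,0,0],0,1],[[0,0,0],0,1]]}}

```text
t: 15.7
ee_pos: [869.2, -574.3, 485.5]
orientation: [2.875, -0.865, 0.499]
ft_force: [0.1, 0.5, -2.7]
width: 59.9
grasp_force: 30.0
```

```bash
cat >> h.py <<'E'
def st(psi=-33.5,tilt=20):
    o=ctrl.get_obs(); M=R.from_rotvec(o['orientation']).as_matrix()
    x,y,z=M[:,0],M[:,1],M[:,2]
    print('t',o['t'],'pos',o['ee_pos'].round(1),'tilt',np.degrees(np.arcsin(x[2])).round(2),'yaw',np.degrees(np.arctan2(x[1],x[0])).round(2),'roll(y.z)',np.degrees(np.arcsin(y[2])).round(2),'q',o['qpos'].round(3),'w',round(o['width'],1))
E
python3 - <<'E'
from h import *
st(); a=np.radians(-33.5)
plan([600*np.cos(a),600*np.sin(a),450])
E
```

```text
t 15.7 pos [ 869.2 -574.3  485.5] tilt 19.68 yaw -33.51 roll(y.z) -0.02 q [-0.597  0.997  0.086  0.004  1.715  1.56 ] w 59.9
tcp [ 869.2 -574.3  485.5] yaw -33.51 tilt z [ 0.281  -0.1856 -0.9416] tool units [-17.118   0.033  -4.613]
```

Emit:
{"name": "move_arm", "arguments": {"steps": [[[-0.5,0,-0.1],0,1],[[-1,0,-0.27],0,1],[[-1,0,-0.27],0,1],[[-1,0,-0.27],0,1],[[-1,0,-0.27],0,1],[[-1,0,-0.27],0,1],[[-1,0,-0.27],0,1],[[-1,0,-0.27],0,1],[[-1,0,-0.27],0,1],[[-1,0,-0.27],0,1],[[-1,0,-0.27],0,1],[[-1,0,-0.27],0,1],[[-1,0,-0.27],0,1],[[-1,0,-0.27],0,1],[[-1,0,-0.27],0,1],[[-1,0,-0.27],0,1],[[-1,0,-0.27],0,1],[[-0.6,0,-0.1],0,1],[[0,0,0],0,1]]}}

```text
t: 17.28
ee_pos: [501.5, -330.9, 447.5]
orientation: [2.876, -0.866, 0.495]
ft_force: [0.4, -0.1, -1.6]
width: 59.6
grasp_force: 30.0
```

```bash
cat >> h.py <<'E'
def goal(c=(685,-151.4,250),psi=-33.5,tilt=20,back=0,gx=.4,gz=4.3,by=0.):
    """TCP world goal: box pose wanted -> TCP; grip at box x=gx, TCP at box z=gz, box y offset by"""
    o=ctrl.get_obs(); 
    C=R.from_euler('zy',[psi,-tilt],degrees=True).as_matrix()
    org=np.array(c)+C@[-150-36-back,0,-22.5]
    tcp=org+C@[gx,by,gz]; print('goal tcp',tcp.round(1)); return tcp
E
python3 - <<'E'
from h import *
st(); plan(goal()); plan(goal(back=120)+[0,0,60])
E
```

```text
t 17.2833 pos [ 501.5 -330.9  447.5] tilt 19.53 yaw -33.51 roll(y.z) -0.02 q [-0.607  0.045  1.647  0.009  1.109  1.546] w 59.6
goal tcp [545.8 -49.  180. ]
tcp [ 501.5 -330.9  447.5] yaw -33.51 tilt z [ 0.279  -0.1842 -0.9425] tool units [ -8.054 -10.378   8.501]
goal tcp [451.8  17.3 145.7]
tcp [ 501.5 -330.9  447.5] yaw -33.51 tilt z [ 0.279  -0.1842 -0.9425] tool units [-12.043 -10.511   5.992]
```

Run:
```python
from h import *
plan(goal()+[0,0,200])
```

```text
goal tcp [545.8 -49.  180. ]
tcp [ 501.5 -330.9  447.5] yaw -33.51 tilt z [ 0.279  -0.1842 -0.9425] tool units [ -5.379 -10.381   0.961]
```

Emit:
{"name": "move_arm", "arguments": {"steps": [[[-0.3,-0.5,0],0,1],[[-0.5,-0.95,0.1],0,1],[[-0.5,-0.95,0.1],0,1],[[-0.5,-0.95,0.1],0,1],[[-0.5,-0.95,0.1],0,1],[[-0.5,-0.95,0.1],0,1],[[-0.5,-0.95,0.1],0,1],[[-0.5,-0.95,0.1],0,1],[[-0.5,-0.95,0.1],0,1],[[-0.5,-0.95,0.1],0,1],[[-0.5,-0.95,0.1],0,1],[[-0.1,-0.4,0],0,1],[[0,0,0],0,1],[[0,0,0],0,1]]}}

```text
t: 18.45
ee_pos: [548.9, -49.9, 378.9]
orientation: [2.876, -0.863, 0.497]
ft_force: [-1.1, -0.2, -1.7]
width: 60.1
grasp_force: 30.0
```

Run:
```python
from h import *
st(); d=cam('wrist')
c=np.array([685,-151.4,250]); C=R.from_euler('zy',[-33.5,-20],degrees=True).as_matrix()
im=cv2.resize(d['image'][...,::-1],None,fx=3,fy=3,interpolation=cv2.INTER_CUBIC)
t=np.linspace(0,2*np.pi,60)
F=lambda P: (((proj(d,np.array(P)@C.T+c)+.5)*3-.5)).astype(int)
for x,r,col in ((0,34,(0,255,0)),(72,34,(0,255,255))):
    cv2.polylines(im,[F(np.c_[0*t+x,r*np.cos(t),r*np.sin(t)])],True,col,1,cv2.LINE_AA)
q=F([[0,0,0]])[0]; print(q)
x0=int(np.clip(q[0]-400,0,1680-800)); y0=int(np.clip(q[1]-250,0,1260-600))
cv2.imwrite('pics/w5.png',im[y0:y0+600,x0:x0+800]); print(x0,y0); np.save('w5.npy',np.array([x0,y0]))
import pickle; pickle.dump(d,open('d5.pkl','wb'))
```

```text
t 18.45 pos [548.9 -49.9 378.9] tilt 19.59 yaw -33.42 roll(y.z) -0.01 q [-0.01   0.028  1.814 -0.215  1.019  2.231] w 60.1
[879 196]
479 0
```

View pics/w5.png

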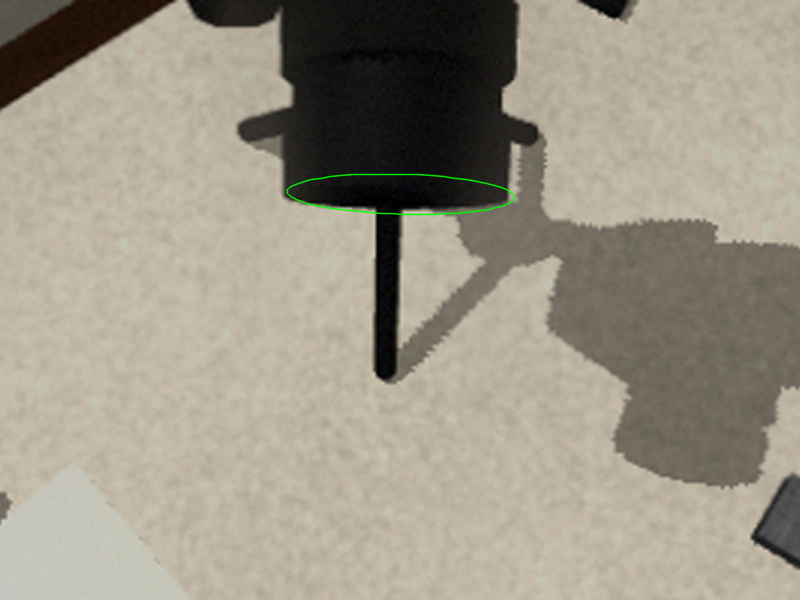

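```bash
cat > fit.py <<'E'
from h import *
import pickle
from scipy.optimize import least_squares
d=pickle.load(open('d5.pkl','rb')); g=cv2.cvtColor(d['image'],cv2.COLOR_RGB2GRAY).astype(float)
th=75.
def cross(v,idx):  # subpixel crossings dark->light
    for i in range(len(v)-1):
        if v[i]<th<=v[i+1]: return idx[i]+(th-v[i])/(v[i+1]-v[i])*(idx[i+1]-idx[i])
obs=[]
xc=292
for r in range(51,63,1):
    L=np.arange(xc,xc-70,-1);Rr=np.arange(xc,xc+70)
    obs.append((0,r,cross(g[r,L],L)));obs.append((1,r,cross(g[r,Rr],Rr)))
for c in list(range(258,282))+list(range(296,310)):
    D=np.arange(57,90); v=cross(g[D,c],D)
    if v: obs.append((2,c,v))
obs=[o for o in obs if o[2] is not None]
for k in (0,1,2): print([(o[1],round(o[2],1)) for o in obs if o[0]==k][::4])
t=np.linspace(0,2*np.pi,180,endpoint=False)
def res(p):
    C=R.from_euler('zy',[p[2],-20],degrees=True).as_matrix(); out=[]
    P=np.array([[x,34*np.cos(a),34*np.sin(a)] for x in (0,26) for a in t])@C.T+[p[0],p[1],250]
    h=cv2.convexHull(proj(d,P).astype(np.float32))[:,0]; h=np.vstack([h,h[:1]])
    for k,a,v in obs:
        j=1 if k<2 else 0; A,B=h[:-1],h[1:]
        m=(A[:,j]-a)*(B[:,j]-a)<=0; f=(a-A[m,j])/(B[m,j]-A[m,j]+1e-9); w=A[m,1-j]+f*(B[m,1-j]-A[m,1-j])
        out.append((w.min() if k==0 else w.max())-v if len(w) else 3.)
    return np.array(out)
s=least_squares(res,[685,-151.4,-33.5],diff_step=1e-4,loss='soft_l1'); r=res(s.x)
print(s.x,np.abs(r).mean(), [r[[o[0]==k for o in obs]].mean().round(2) for k in (0,1,2)])
E
python3 fit.py
```

```text
[(51, np.float64(253.3)), (55, np.float64(254.1)), (59, np.float64(254.1))]
[(51, np.float64(328.9)), (55, np.float64(328.9)), (59, np.float64(328.5))]
[(258, np.float64(66.3)), (262, np.float64(67.2)), (266, np.float64(67.6)), (270, np.float64(68.3)), (274, np.float64(68.4)), (278, np.float64(68.6)), (296, np.float64(69.3)), (300, np.float64(68.9)), (304, np.float64(69.5)), (308, np.float64(69.4))]
[ 687.10084948 -150.92734203  -32.34638296] 0.42525622195952334 [np.float64(-0.71), np.float64(0.65), np.float64(-0.01)]
```

Run:
```python
from h import *
plan(goal(c=(686.2,-151,250),psi=-33,tilt=19.8)); plan(goal(c=(686.2,-151,250),psi=-33,tilt=19.8)+[0,0,40])
```

```text
goal tcp [545.9 -49.9 180.1]
tcp [548.7 -50.5 379.1] yaw -33.49 tilt z [ 0.2799 -0.185  -0.942 ] tool units [-2.77   0.042  7.46 ]
goal tcp [545.9 -49.9 180.1]
tcp [548.7 -50.5 379.1] yaw -33.49 tilt z [ 0.2799 -0.185  -0.942 ] tool units [-2.233  0.042  5.952]
```

Emit:
{"name": "move_arm", "arguments": {"steps": [[[-0.2,0,0.5],-0.1,1],[[-0.3,0,0.8],0,1],[[-0.3,0,0.8],0,1],[[-0.3,0,0.8],0,1],[[-0.3,0,0.8],0,1],[[-0.3,0,0.8],0,1],[[-0.3,0.04,0.8],0,1],[[-0.3,0,0.8],0,1],[[-0.3,0,0.8],0,1],[[-0.17,0,0.4],0,1],[[0,0,0.16],0,1],[[0,0,0],0,1],[[0,0,0],0,1],[[0,0,0],0,1],[[0,0,0],0,1]]}}

```text
t: 19.75
ee_pos: [545.9, -49.8, 181.1]
orientation: [2.878, -0.853, 0.499]
ft_force: [0.6, 0.8, -1.8]
width: 59.8
grasp_force: 30.0
```

Run:
```python
from h import *
st(); plan(goal(c=(686.2,-151,250),psi=-33,tilt=19.8))
o=ctrl.get_obs(); M=R.from_rotvec(o['orientation']).as_matrix()
B=M@np.diag([1,-1,-1.]); org=o['ee_pos']-B@[.4,0,4.3]
F=lambda d,P,s,o_: ((proj(d,np.array(P,float)@B.T+org)-o_+.5)*s-.5).astype(int)
ims=[]
for n in ('scene','top'):
    d=cam(n); q=proj(d,[org])[0]; o_=np.clip((q-[50,45]).astype(int),0,None); s=8 if n=='scene' else 8
    im=cv2.resize(d['image'][o_[1]:o_[1]+75,o_[0]:o_[0]+50,::-1] ,None,fx=s,fy=s,interpolation=cv2.INTER_CUBIC) if 0 else cv2.resize(d['image'][o_[1]:o_[1]+75,o_[0]+0:o_[0]+100,::-1],None,fx=4,fy=4,interpolation=cv2.INTER_CUBIC); s=4
    for z in (0,33,45): cv2.polylines(im,[F(d,[[36,30,z],[36,-30,z],[-36,-30,z],[-36,30,z]],s,o_)],True,(0,255,0),1,cv2.LINE_AA)
    ims.append(im)
cv2.imwrite('pics/fin.png',np.hstack(ims))
```

```text
t 19.75 pos [545.9 -49.8 181.1] tilt 19.69 yaw -33.01 roll(y.z) 0.07 q [-0.01   0.271  2.034 -0.343  0.571  2.402] w 59.8
goal tcp [545.9 -49.9 180.1]
tcp [545.9 -49.8 181.1] yaw -33.01 tilt z [ 0.2818 -0.1847 -0.9415] tool units [-0.012  0.002  0.037]
```

View pics/fin.png

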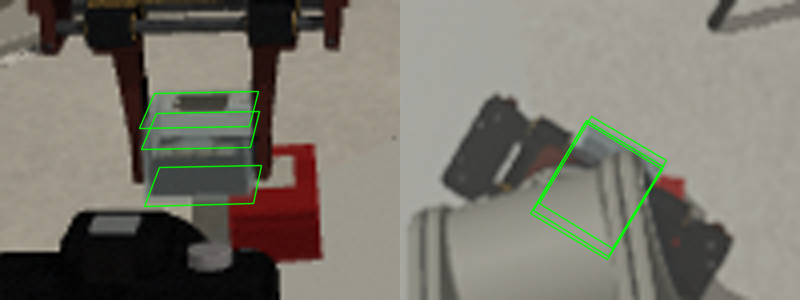

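Emit:
{"name": "move_arm", "arguments": {"steps": [[[0,0,0.04],0,1],[[0,0,0],0,1],[[0,0,0],0,1],[[0,0,0],0,1],[[0,0,0],0,1],[[0,0,0],0,1]]}}

```text
t: 20.35
ee_pos: [545.3, -49.9, 178.8]
orientation: [2.878, -0.853, 0.495]
ft_force: [0.3, 0.5, -1.9]
width: 59.9
grasp_force: 30.0
```

```bash
python3 -c "
from h import *
st(); print(ctrl.close_job())"
```

```text
t 20.35 pos [545.3 -49.9 178.8] tilt 19.57 yaw -32.98 roll(y.z) 0.15 q [-0.01   0.274  2.036 -0.344  0.569  2.403] w 59.9
the job is handed in; nothing more can be done
None
```

I handed the job in at 20.35 s, lid pressed shut and box held lid-up about 15 cm before the lens, tipped back 19.6°, with pose good to a few mm and about 1° by my measurements; one risk: while getting that tilt at full stretch, joint 3 read 0.086 rad against the listed 0.09 limit.

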